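# Sort price-card stands by the grip of their soles

### The arm

A 7-joint arm with a two-finger parallel gripper is mounted at the origin on the work surface. World frame = base frame: x ahead of the robot, y to its left, z up, the work surface at z = 0. Lengths are in m, angles in rad, forces in N, time in s.
With the tool pointing down it reaches from about 0.4 to 0.875 m from the base axis. Payload 4.4 kg.
Tool frame: the origin (TCP) lies midway between the tips of the shut fingers; the grasp point (between the pads) lies 19 mm behind it; z points along the fingers, x is the direction in which the jaws open and shut, and the axes are right-handed (so a half turn about z gives the same grasp; the last joint's range is limited). The gripper opens to 85 mm and grips with 20 to 120 N. Pads are 22 mm wide; open, the fingers measure 114 mm over their backs; the gripper's body (76 mm by 85 mm) begins 54 mm behind the grasp point. The pads swing forward as they close: fully open they stand 13 mm farther back than shut.
Start: joints at [-1.356, 0.628, 0.038, 1.517, -0.027, 0.996, -0.02], TCP at [0.18, 0.625, 0.231] pointing down, gripper open.
Joint ranges: [-3.06, 3.06], [-0.37, 2.12], [-1.25, 1.32], [0.18, 2.47], [-1.1, 4.24], [0.23, 1.98], [-2.94, 2.94]. Speed limits (rad/s): [2.57, 2.57, 3.14, 3.14, 3.14, 3.14, 3.14].

### API

Orientations are given as a rotation vector (axis times angle).
In Python, from cell import sense, read_camera, finish_job gives the robot as it stands.
- The arm moves only by the tool jog_arm, never from a script. Its arguments are lists of equal length, an entry for each row: "slide": the shift along the world's x, y, z in cm, a list of three; "angular": the turn, a rotation vector about the world's x, y, z in rad, a list of three; "grip": the closure, from 0 (fully open) to 1 (shut). In form: {"slide": [[dx, dy, dz], ...], "angular": [[wx, wy, wz], ...], "grip": [grip, ...]}. A call has 1 to 5 rows; each row is the pose to reach, as a shift and turn from the pose measured when the call began; what a row does not reach only later rows make up. A row lasts 1/8 s, in which the tool goes at most 62.5 mm and 10.7 degrees, less where a joint would pass 70% of its speed; a pose out of reach is approached as far as the arm can. A call with a gripper value outside its range is refused whole. The fingers move at their own pace and stop on an object; "squeeze" is the grip in N (left out, the last holds). Time passes only in rows, so rows that repeat a pose let the fingers close. It gives the time, the measured TCP pose, the force and the opening at its end, in the units of the state.
- sense(): the state, without advancing time (a new reading comes with each control period).
- read_camera(name): name is "side" or "top" or "wrist"; returns a dict with "frame" (400x640x3 uint8, blue, green, red), "range_z" (400x640 float32, m along the optical axis (not along the pixel's ray), 0 where there is no reading), "fx", "fy", "cx", "cy" (pixels), "rvec" (rotation vector, rad) and "tvec" (3), from world to camera coordinates, as OpenCV has them; the wrist camera has in their place "hand_eye" (4x4, takes a point from camera to tool coordinates, whose origin is the TCP and whose axes are the tool frame's). Camera axes: x right, y down, z forward; pixel columns grow to the right and rows downward; lengths in m; the calibration is good to about 2 mm. A picture is of the moment at which its call begins: read the wrist's pose just before it.
- finish_job(): hands the job in, once; it reports no verdict.
The state is a dict: "time": time; "joints": joint angles; "qvel": joint speeds; "tau": joint torques, N m; "ee_pos": TCP position; "ee_rot": TCP orientation; "force": force on the tool from outside, world axes, zero at the start; "ft_torque": the same for the moment, N m; "width": finger opening in m.
Only numpy, scipy, OpenCV 4.12 (cv2) and the standard library are available. Lean on these libraries where they do the work, as an engineer would, in place of code of your own. Each camera call takes 0.05 s, during which the arm holds its last target.

### The job

The three price-card stands on the bakery counter look the same, but the sole under the weight of some has worn smooth: slide each along the counter, feel how hard it drags, and leave those that still grip between the two flat wooden battens and those that slip between the two round steel rods, each stand wholly between its pair. Only slide them: never pick a stand up (its weight is loose and would stay behind), and work gently, without bearing down on the stands or ramming them into rails or each other. Leave the spare weight in its ring and the other things on the counter where they are.

Things in the scene. Friction and masses are not known exactly. Their poses are not given: they have to be found in the camera images.
- stand_a: price-card stand, one of three alike: light oak collar (120 g), 66 mm in its x, 80 mm in its y, 54 mm high, a 54 mm square hole right through; a blank paper card on it near its +y end reaches 76 mm above the counter. Origin: middle of the underside, z up. Hold it by the two long sides, 66 mm apart along its x. A loose steel weight sits in the hole
- stand_b: price-card stand like stand_a. The weight in its hole (dark steel, 50 mm across, 50 mm high, about 770 g, 2 mm play all round) rides on the counter on its own sole; the collar only pushes it along, so holding the collar leaves the load on the sole unchanged
- stand_c: price-card stand like stand_a. Slid along the counter, a stand with a good sole drags with about 5 to 9 N, one with a worn sole with under 2 N. Nothing else tells them apart; one or two of the three are worn, and any of them may be
- batten_lane: place for the stands that grip: two flat dark wooden battens on the counter, 240 mm long, 30 mm wide, 18 mm high, along its y, 170 mm apart inside (x = -85 and +85 mm); both ends and the counter between are open. Holds two stands one behind the other. Origin: midway between the battens, at counter height, z up. It may be on the left or on the right
- rod_lane: place for the stands that slip: two round steel rods on the counter, 240 mm long, 18 mm thick, along its y, 170 mm apart inside (x = -85 and +85 mm); both ends and the counter between are open. Holds two stands one behind the other. Origin: midway between the rods, at counter height, z up. It may be on the left or on the right
- spare_ring: fixed steel ring, 76 mm across, 16 mm high, in which a spare steel weight like those in the stands is kept; to be left alone. Origin: centre of the underside
- loaf: pan loaf, 170 by 85 by 85 mm, a bystander. Origin: underside
- scraper: steel dough scraper with a wooden handle, about 110 by 95 mm and 15 mm high, a bystander. Origin: underside
- jar: closed amber glass jar, 68 mm across, 100 mm high, a bystander. Origin: underside
- mug: white mug, 76 mm across, 85 mm high, a bystander. Origin: underside
- brush: pastry brush lying down, a bystander. Origin: underside
- bun: round bun, 92 mm across, 52 mm high, a bystander. Origin: underside
Things that resemble listed ones, but are neither listed nor needed, are in the scene too. Leave any purple or red look-alike of the stand_a alone.

How it is judged:
By the outcome, as a careful person would: the job done as asked, in the order asked, and still so for the second after the job is handed in, with the robot touching nothing.
It also fails if it takes over 70 s, if anything falls off the work surface, if the arm or the gripper's body presses on something with over 40 N, if the wrist force passes 120 N, or if a joint passes its speed limit or range.

## Working session

There is one attempt and no reset: what is moved stays moved. The work goes in short steps, Python scripts to look and compute and a tool call to move; the robot and the scene stay as the last step left them, time stands still between calls to the robot, and variables do not carry over. Pictures are saved under pics/ and viewed, and the job is handed in when it is done.

Besides the shell and the picture viewer there is one more tool, called as name(argument=value, ...), one argument or row to a line, values as JSON. jog_arm: Moves the arm, as the interface text tells. Its arguments: {"type":"object","properties":{"slide":{"type":"array","items":{"type":"array","items":{"type":"number"}}},"angular":{"type":"array","items":{"type":"array","items":{"type":"number"}}},"grip":{"type":"array","items":{"type":"number"}},"squeeze":{"type":"number"}},"required":["slide","angular","grip"]}

```bash
ls; mkdir -p pics
python3 - <<'E'
from cell import sense, read_camera
import cv2,numpy as np,pickle
s=sense();print(s)
for n in("top","side"):
    c=read_camera(n);cv2.imwrite(f"pics/{n}0.png",c["frame"]);pickle.dump(c,open(f"{n}0.pkl","wb"))
    print(n,c["fx"],c["cx"],c["cy"],c["rvec"],c["tvec"])
E
```

```text
pics
{'time': 0.0, 'joints': array([-1.35583746,  0.62932256,  0.03843039,  1.51840069, -0.02698144,
        0.99629758, -0.01998672]), 'qvel': array([ 0.00068572,  0.00210298,  0.00127119, -0.00118117,  0.00058325,
        0.00089868, -0.00093991]), 'tau': array([-9.94213769e-05, -5.63389564e+01,  1.22617867e+00, -1.93449730e+01,
        1.10016949e-02,  1.05383285e-02,  1.05059598e-05]), 'ee_pos': array([0.1798992 , 0.62394192, 0.2303937 ]), 'ee_rot': array([ 2.50944060e+00,  1.88810069e+00, -2.36514129e-03]), 'force': array([ 0.00474321,  0.25332672, -0.47763663]), 'ft_torque': array([ 0.01889193, -0.00387836, -0.01485994]), 'width': 0.08531876771189947}
top 414.43482009178894 318.5797561111898 197.59638151737272 [ 2.20665033 -2.14460403  0.10046691] [-0.02724074  0.50598434  1.36548099]
side 510.296053065941 325.10874875058727 196.53343263404045 [ 2.35411647 -0.53068865  0.20688857] [-0.48232295  0.18805489  1.2068109 ]
```

View pics/top0.png

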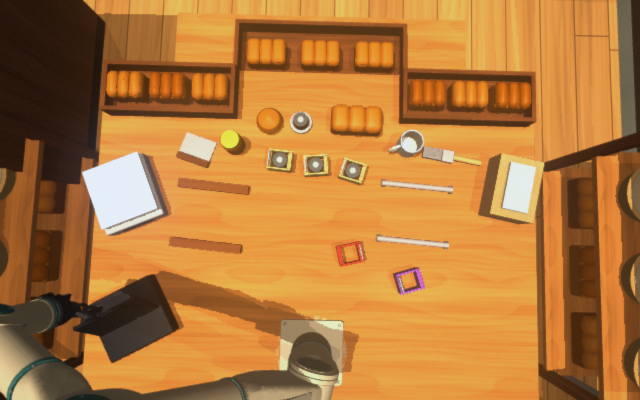

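View pics/side0.png

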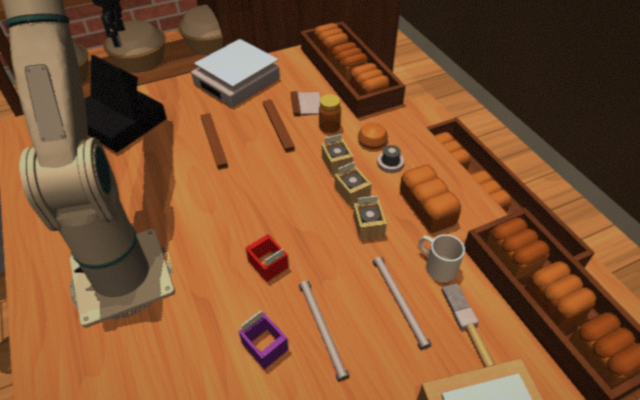

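The top view shows three oak stands with dark weights at (280,160), (316,165) and (351,171). The battens are on the left at (213,186) and (205,245), the rods on the right at (416,186) and (413,241). The red (350,252) and purple (409,281) collars are empty decoys. I'll measure from crops.

```bash
cat > h.py <<'E'
import cv2,numpy as np,pickle
def cam2w(c,u,v,z=None):
    R=cv2.Rodrigues(np.array(c["rvec"]))[0];t=np.array(c["tvec"]).ravel()
    d=np.array([(u-c["cx"])/c["fx"],(v-c["cy"])/c["fy"],1.])
    o=-R.T@t; w=R.T@d
    if z is None:
        return o+w*c["range_z"][int(round(v)),int(round(u))]
    return o+w*(z-o[2])/w[2]
def cloud(c):
    R=cv2.Rodrigues(np.array(c["rvec"]))[0];t=np.array(c["tvec"]).ravel()
    v,u=np.mgrid[0:400,0:640];Z=c["range_z"]
    P=np.stack([(u-c["cx"])/c["fx"]*Z,(v-c["cy"])/c["fy"]*Z,Z],-1)
    return (P-t)@R
E
python3 - <<'E'
from h import *
c=pickle.load(open("top0.pkl","rb"));f=c["frame"]
a=cv2.resize(f[140:190,255:380],None,fx=6.4,fy=6.4,interpolation=cv2.INTER_CUBIC)
cv2.imwrite("pics/st.png",a)
b=cv2.resize(f[165:265,160:460],None,fx=2.66,fy=2.66,interpolation=cv2.INTER_CUBIC)
cv2.imwrite("pics/ln.png",b)
# orthographic height map
P=cloud(c)
x0,x1,y0,y1=.35,.85,-.5,.5
m=(c["range_z"]>0)
# stands: points with z ~ .04-.06
for n,(u0,u1,v0,v1) in dict(A=(262,298,146,176),B=(299,333,150,181),C=(334,372,155,187)).items():
    q=P[v0:v1,u0:u1].reshape(-1,3);q=q[(q[:,2]>.045)&(q[:,2]<.062)]
    r=cv2.minAreaRect(q[:,:2].astype(np.float32));print(n,len(q),np.round(q[:,2].mean(),3),r)
print(P[210,300],P[100:101,100])
for n,(u0,u1,v0,v1) in dict(bt1=(170,260,172,202),bt2=(160,250,230,260),r1=(375,460,172,200),r2=(370,455,230,255)).items():
    q=P[v0:v1,u0:u1].reshape(-1,3);q=q[(q[:,2]>.010)&(q[:,2]<.025)]
    r=cv2.minAreaRect(q[:,:2].astype(np.float32));print(n,len(q),np.round(q[:,2].mean(),3),r)
E
```

```text
A 380 0.052 ((0.6280931234359741, 0.12165180593729019), (0.08041156828403473, 0.06668682396411896), 84.66817474365234)
B 377 0.052 ((0.6151794791221619, 0.0018058530986309052), (0.06690214574337006, 0.0796404629945755), 4.109626293182373)
C 389 0.052 ((0.5990645885467529, -0.12155461311340332), (0.07995546609163284, 0.06640798598527908), 74.03059387207031)
[ 0.46475267  0.04920864 -0.00335964] [[0.8049214  0.71758861 0.07034047]]
bt1 633 0.017 ((0.535241425037384, 0.3306800127029419), (0.26907962560653687, 0.0318073108792305), 85.02779388427734)
bt2 649 0.017 ((0.33829838037490845, 0.36256375908851624), (0.2399066537618637, 0.03021736815571785), 85.08476257324219)
r1 364 0.016 ((0.5675507187843323, -0.34535184502601624), (0.2398700714111328, 0.04646632447838783), 85.82455444335938)
r2 382 0.016 ((0.3849066495895386, -0.3312346339225769), (0.23977573215961456, 0.05286722630262375), 85.68450927734375)
```

View pics/st.png

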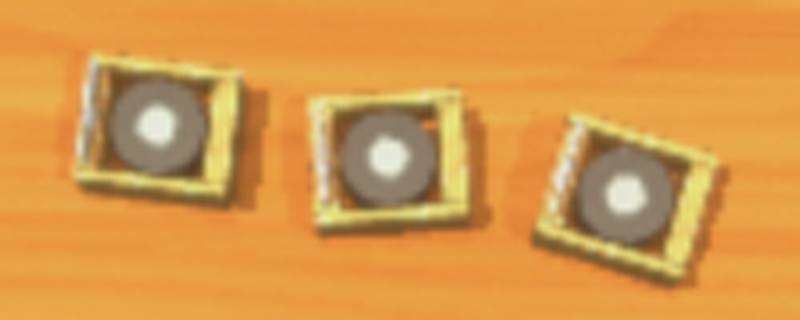

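View pics/ln.png

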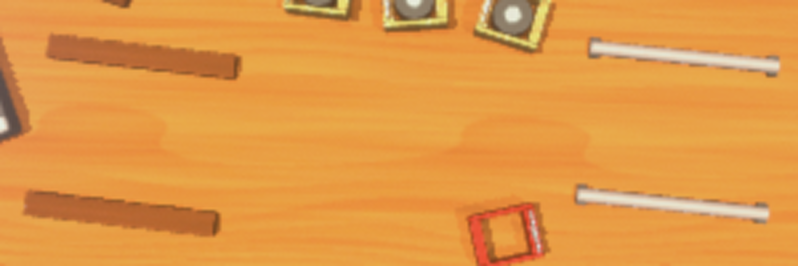

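jog_arm(
  slide=[
    [44.8,-50.2,0],
    [44.8,-50.2,0],
    [44.8,-50.2,0],
    [44.8,-50.2,0],
    [44.8,-50.2,0],
  ],
  angular=[
    [0,0,-1.382],
    [0,0,-1.382],
    [0,0,-1.382],
    [0,0,-1.382],
    [0,0,-1.382],
  ],
  grip=[0,0,0,0,0],
  squeeze=20,
)

```text
time: 0.72
ee_pos: [0.389, 0.3896, 0.2308]
ee_rot: [-3.095, -0.542, 0.002]
force: [0.3, -0.1, 0.5]
width: 0.0856
```

```bash
cat >> h.py <<'E'
from scipy.spatial.transform import Rotation as Ro
def st(s):
    R=Ro.from_rotvec(s["ee_rot"]).as_matrix()
    yaw=np.degrees(np.arctan2(R[1,0],R[0,0]))
    print("t%.2f pos"%s["time"],np.round(s["ee_pos"],4),"yaw%.1f"%yaw,"zax",np.round(R[:,2],3),"F",np.round(s["force"],2),"w%.4f"%s["width"])
    return yaw
def goto(s,x,y,z,yawd):
    yaw=st(s);p=s["ee_pos"]
    d=(yawd-yaw+90)%180-90
    # full rotation to exact vertical
    R=Ro.from_rotvec(s["ee_rot"]);
    T=Ro.from_euler('z',yaw+d,degrees=True)*Ro.from_euler('x',180,degrees=True)
    print("slide cm",np.round((np.array([x,y,z])-p)*100,2),"ang",np.round((T*R.inv()).as_rotvec(),3))
E
python3 - <<'E'
from h import *
from cell import sense
goto(sense(),.628,.1217,.14,-5.3)
E
```

```text
t0.72 pos [0.389  0.3896 0.2308] yaw19.9 zax [-0.001 -0.    -1.   ] F [ 0.28 -0.08  0.53] w0.0856
slide cm [ 23.9  -26.79  -9.08] ang [-0.    -0.001 -0.439]
```

jog_arm(
  slide=[
    [23.9,-26.8,0],
    [23.9,-26.8,0],
    [23.9,-26.8,-4],
    [23.9,-26.8,-6],
    [23.9,-26.8,-6],
  ],
  angular=[
    [0,0,-0.439],
    [0,0,-0.439],
    [0,0,-0.439],
    [0,0,-0.439],
    [0,0,-0.439],
  ],
  grip=[0,0,0,0,0],
)

```text
time: 1.35
ee_pos: [0.5929, 0.1608, 0.1855]
ee_rot: [-3.138, 0.144, 0.003]
force: [0.6, 0.2, 0.0]
width: 0.0851
```

jog_arm(
  slide=[
    [0,0,0],
    [0,0,0],
  ],
  angular=[
    [0,0,0],
    [0,0,0],
  ],
  grip=[0,0],
)

```text
time: 1.6
ee_pos: [0.5923, 0.1611, 0.1848]
ee_rot: [-3.137, 0.145, 0.005]
force: [-0.0, 0.6, -0.0]
width: 0.0854
```

Run:
```python
from h import *
from cell import sense,read_camera
s=sense();goto(s,.628,.1217,.014,-5.3)
c=read_camera("wrist");print(c["hand_eye"],c["fx"],c["cx"],c["cy"]);cv2.imwrite("pics/w1.png",c["frame"])
R=Ro.from_rotvec(s["ee_rot"]).as_matrix()
v,u=np.mgrid[0:400,0:640];Z=c["range_z"]
P=np.stack([(u-c["cx"])/c["fx"]*Z,(v-c["cy"])/c["fy"]*Z,Z,np.ones_like(Z)],-1)@np.array(c["hand_eye"]).T
W=P[...,:3]@R.T+s["ee_pos"]
m=(Z>0)&(W[...,2]>.045)&(W[...,2]<.06)
for n,x,y in(("A",.628,.1217),("B",.615,.002),("C",.599,-.1216)):
    q=W[m&(np.hypot(W[...,0]-x,W[...,1]-y)<.06)]
    if len(q)>50: print(n,len(q),cv2.minAreaRect(q[:,:2].astype(np.float32)))
```

```text
t1.60 pos [0.5923 0.1611 0.1848] yaw-5.3 zax [-0.003  0.001 -1.   ] F [-0.04  0.59 -0.02] w0.0854
slide cm [  3.57  -3.94 -17.08] ang [-0.001 -0.003 -0.   ]
[[ 9.99998349e-01 -1.09448368e-03 -1.45026549e-03  7.20301652e-04]
 [ 1.46991129e-03  9.56513313e-01  2.91684969e-01 -7.42453961e-02]
 [ 1.06795381e-03 -2.91686620e-01  9.56513343e-01 -1.42077454e-01]
 [ 0.00000000e+00  0.00000000e+00  0.00000000e+00  1.00000000e+00]] 283.78655650857223 322.0029125472186 198.72980146059732
A 3753 ((0.6290368437767029, 0.12330777943134308), (0.08046353608369827, 0.06612204760313034), 84.86131286621094)
B 2227 ((0.6154996156692505, 0.004011169075965881), (0.06607440114021301, 0.08045803755521774), 5.341017723083496)
```

View pics/w1.png

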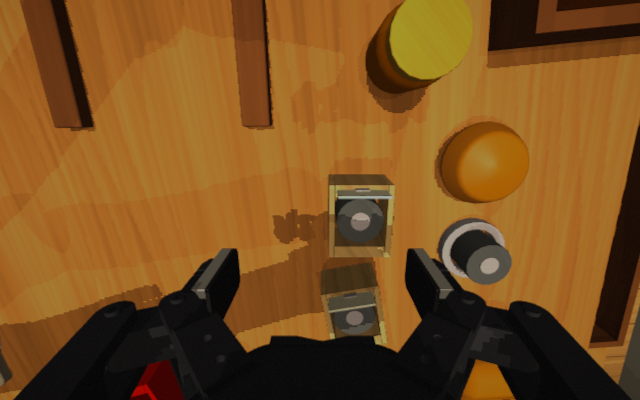

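Wrist view: stand A at (360,220) with card to +y, B at (352,318). The wrist depth agrees with the top view to 2 mm. The jaws are aligned, so I'll descend.

jog_arm(
  slide=[
    [3.7,-3.8,0],
    [3.7,-3.8,-4],
    [3.7,-3.8,-8.5],
    [3.7,-3.8,-8.5],
  ],
  angular=[
    [0,0,0],
    [0,0,0],
    [0,0,0],
    [0,0,0],
  ],
  grip=[0,0,0,0],
)

```text
time: 2.15
ee_pos: [0.6254, 0.1265, 0.0974]
ee_rot: [-3.137, 0.137, 0.016]
force: [-0.8, -0.6, 0.9]
width: 0.0853
```

Run:
```python
from h import *
from cell import sense
goto(sense(),.629,.123,.014,-5.2)
```

```text
t2.15 pos [0.6254 0.1265 0.0974] yaw-5.0 zax [-0.01   0.002 -1.   ] F [-0.76 -0.59  0.94] w0.0853
slide cm [ 0.36 -0.35 -8.34] ang [-0.002 -0.01  -0.003]
```

jog_arm(
  slide=[
    [0.4,-0.4,-2],
    [0.4,-0.4,-4.5],
    [0.4,-0.4,-6.5],
    [0.4,-0.4,-8.1],
    [0.4,-0.4,-8.1],
  ],
  angular=[
    [0,0,0],
    [0,0,0],
    [0,0,0],
    [0,0,0],
    [0,0,0],
  ],
  grip=[0,0,0,0,0],
)

```text
time: 2.78
ee_pos: [0.6286, 0.1225, 0.0153]
ee_rot: [-3.138, 0.137, 0.02]
force: [-0.1, -0.3, -0.2]
width: 0.0855
```

Run:
```python
from h import *
from cell import sense,read_camera
goto(sense(),.629,.123,.014,-5.2)
c=read_camera("wrist");cv2.imwrite("pics/w2.png",c["frame"])
```

```text
t2.77 pos [0.6286 0.1225 0.0153] yaw-5.0 zax [-0.012  0.001 -1.   ] F [-0.14 -0.26 -0.23] w0.0855
slide cm [ 0.04  0.05 -0.13] ang [-0.001 -0.012 -0.003]
```

View pics/w2.png

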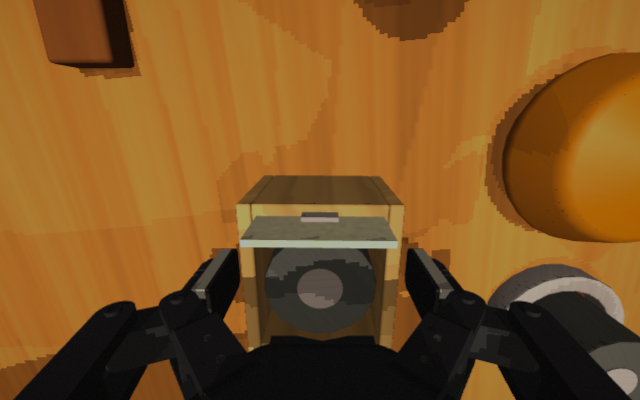

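jog_arm(
  slide=[
    [0,0,0],
    [0,0,0],
    [0,0,0],
    [0,0,0],
  ],
  angular=[
    [0,-0.012,0],
    [0,-0.012,0],
    [0,-0.012,0],
    [0,-0.012,0],
  ],
  grip=[0.3,0.5,0.5,0.5],
  squeeze=20,
)

```text
time: 3.32
ee_pos: [0.6297, 0.1226, 0.0171]
ee_rot: [-3.137, 0.137, -0.003]
force: [-1.3, 0.8, 6.3]
width: 0.0658
```

Run:
```python
from h import *
from cell import sense
goto(sense(),.629,.123,.014,-5.2)
```

```text
t3.33 pos [0.6297 0.1226 0.0171] yaw-5.0 zax [ 0.002  0.002 -1.   ] F [-1.29  0.82  6.34] w0.0658
slide cm [-0.07  0.04 -0.31] ang [-0.002  0.002 -0.003]
```

jog_arm(
  slide=[
    [0,0,0.05],
    [-0.5,0,0.05],
    [-1.5,0,0.05],
    [-2.5,0,0.05],
    [-3.5,0,0.05],
  ],
  angular=[
    [0,0,0],
    [0,0,0],
    [0,0,0],
    [0,0,0],
    [0,0,0],
  ],
  grip=[0.5,0.5,0.5,0.5,0.5],
)

```text
time: 3.95
ee_pos: [0.5939, 0.1226, 0.0176]
ee_rot: [-3.137, 0.137, -0.003]
force: [0.9, -0.4, -1.7]
width: 0.0655
```

jog_arm(
  slide=[
    [-1,0,0],
    [-2,0,0],
    [-3,0,0],
  ],
  angular=[
    [0,0,0],
    [0,0,0],
    [0,0,0],
  ],
  grip=[0.5,0.5,0.5],
)

```text
time: 4.32
ee_pos: [0.5633, 0.1227, 0.0177]
ee_rot: [-3.137, 0.137, -0.003]
force: [1.9, -0.2, -1.3]
width: 0.0653
```

jog_arm(
  slide=[
    [-1,0,0],
    [-2,0,0],
    [-3,0,0],
  ],
  angular=[
    [0,0,0],
    [0,0,0],
    [0,0,0],
  ],
  grip=[0.5,0.5,0.5],
)

```text
time: 4.7
ee_pos: [0.5327, 0.1226, 0.0177]
ee_rot: [-3.137, 0.137, -0.004]
force: [2.3, -0.3, -0.9]
width: 0.0655
```

Run:
```python
from h import *
from cell import sense
goto(sense(),.47,.123,.017,-5.2)
```

```text
t4.70 pos [0.5327 0.1226 0.0177] yaw-5.0 zax [ 0.002  0.002 -1.   ] F [ 2.29 -0.29 -0.86] w0.0655
slide cm [-6.27  0.04 -0.07] ang [-0.002  0.002 -0.003]
```

jog_arm(
  slide=[
    [-0.8,0,-0.05],
    [-1.6,0,-0.05],
  ],
  angular=[
    [0,0,0],
    [0,0,0],
  ],
  grip=[0.5,0.5],
)

```text
time: 4.95
ee_pos: [0.5163, 0.1226, 0.0172]
ee_rot: [-3.137, 0.137, -0.004]
force: [1.4, 0.6, -1.9]
width: 0.0658
```

jog_arm(
  slide=[
    [-0.8,0,0],
    [-1.6,0,0],
  ],
  angular=[
    [0,0,0],
    [0,0,0],
  ],
  grip=[0.5,0.5],
)

```text
time: 5.2
ee_pos: [0.4998, 0.1227, 0.0172]
ee_rot: [-3.136, 0.137, -0.004]
force: [3.0, 0.3, -1.2]
width: 0.0659
```

jog_arm(
  slide=[
    [-0.8,0,0],
    [-1.6,0,0],
  ],
  angular=[
    [0,0,0],
    [0,0,0],
  ],
  grip=[0.5,0.5],
)

```text
time: 5.45
ee_pos: [0.4833, 0.1226, 0.0172]
ee_rot: [-3.137, 0.137, -0.004]
force: [2.4, 0.4, -2.1]
width: 0.0662
```

Run:
```python
from h import *
from cell import sense,read_camera
goto(sense(),.49,.123,.017,-5.2)
c=read_camera("wrist");cv2.imwrite("pics/w3.png",c["frame"])
# refine lanes, red decoy
c=pickle.load(open("top0.pkl","rb"));P=cloud(c);f=c["frame"]
for n,(u0,u1,v0,v1) in dict(red=(330,370,236,270),pur=(390,430,262,300),).items():
    q=P[v0:v1,u0:u1].reshape(-1,3);q=q[(q[:,2]>.03)];print(n,q.min(0),q.max(0))
for n,(u,v) in dict(bt1L=(179,182),bt1R=(248,189),bt2L=(170,241),bt2R=(241,249),r1L=(383,183),r1R=(451,189),r2L=(378,239),r2R=(447,244)).items(): print(n,np.round(cam2w(c,u,v,.016),3))
```

```text
t5.45 pos [0.4833 0.1226 0.0172] yaw-5.0 zax [ 0.003  0.002 -1.   ] F [ 2.4   0.39 -2.1 ] w0.0662
slide cm [ 0.67  0.04 -0.02] ang [-0.002  0.003 -0.003]
red [ 0.28398655 -0.16254993  0.03037835] [ 0.38093595 -0.01223571  1.40571641]
pur [ 0.20009203 -0.36056616  0.03009918] [ 0.38093595 -0.01223571  1.40571641]
bt1L [0.547 0.46  0.016]
bt1R [0.529 0.226 0.016]
bt2L [0.348 0.478 0.016]
bt2R [0.328 0.24  0.016]
r1L [ 0.563 -0.229  0.016]
r1R [ 0.549 -0.459  0.016]
r2L [ 0.374 -0.215  0.016]
r2R [ 0.364 -0.445  0.016]
```

View pics/w3.png

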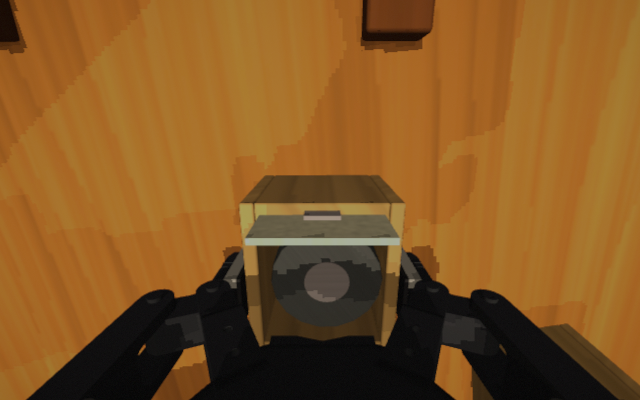

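Mean drag is about 2.0 N, well below 5, so A looks worn. I'll confirm it while sliding toward the rods in −y.

jog_arm(
  slide=[
    [0,-0.5,-0.04],
    [0,-1.5,-0.04],
    [0,-2.5,-0.04],
    [0,-3.5,-0.04],
  ],
  angular=[
    [0,0,0],
    [0,0,0],
    [0,0,0],
    [0,0,0],
  ],
  grip=[0.5,0.5,0.5,0.5],
)

```text
time: 6.0
ee_pos: [0.4816, 0.0881, 0.0171]
ee_rot: [-3.135, 0.135, 0.0]
force: [0.8, 4.2, 5.5]
width: 0.0655
```

jog_arm(
  slide=[
    [0,-1,0],
    [0,-2,0],
    [0,-3,0],
  ],
  angular=[
    [0,0,0],
    [0,0,0],
    [0,0,0],
  ],
  grip=[0.5,0.5,0.5],
)

```text
time: 6.38
ee_pos: [0.4814, 0.0575, 0.0171]
ee_rot: [-3.135, 0.135, 0.001]
force: [0.7, 3.3, 3.7]
width: 0.0655
```

jog_arm(
  slide=[
    [0,-1,0],
    [0,-2,0],
    [0,-3,0],
  ],
  angular=[
    [0,0,0],
    [0,0,0],
    [0,0,0],
  ],
  grip=[0.5,0.5,0.5],
)

```text
time: 6.75
ee_pos: [0.4813, 0.0269, 0.0171]
ee_rot: [-3.135, 0.135, 0.001]
force: [0.5, 3.3, 4.1]
width: 0.0658
```

jog_arm(
  slide=[
    [0,-1,0],
    [0,-2,0],
    [0,-3,0],
  ],
  angular=[
    [0,0,0],
    [0,0,0],
    [0,0,0],
  ],
  grip=[0.5,0.5,0.5],
)

```text
time: 7.12
ee_pos: [0.4812, -0.0037, 0.0171]
ee_rot: [-3.135, 0.135, 0.001]
force: [-0.0, 4.1, 4.4]
width: 0.0654
```

Run:
```python
from h import *
from cell import sense,read_camera
goto(sense(),.463,-.392,.017,-4)
c=read_camera("top");cv2.imwrite("pics/t3.png",c["frame"])
```

```text
t7.12 pos [ 0.4812 -0.0037  0.0171] yaw-4.9 zax [-0.001  0.004 -1.   ] F [-0.04  4.07  4.39] w0.0654
slide cm [-1.820e+00 -3.883e+01 -1.000e-02] ang [-0.004 -0.001  0.016]
```

View pics/t3.png

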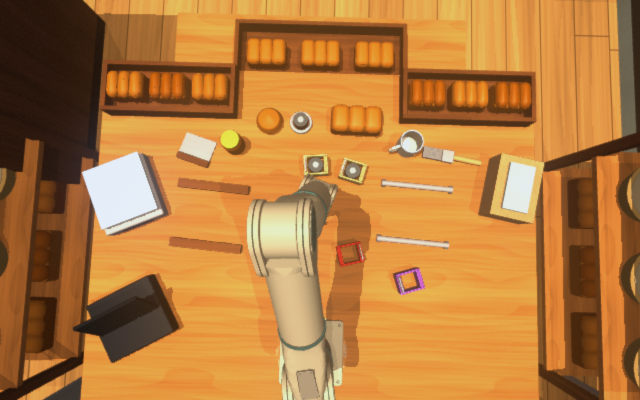

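Even with about 4 N of accidental downforce the drag is only 3–4 N (collar friction included), so A is worn and goes to the rods. I'll ease z up and carry on.

jog_arm(
  slide=[
    [-0.1,-2,0.05],
    [-0.2,-4.5,0.05],
    [-0.3,-7,0.05],
    [-0.4,-9.5,0.05],
    [-0.6,-12,0.05],
  ],
  angular=[
    [0,0,0],
    [0,0,0],
    [0,0,0.01],
    [0,0,0.016],
    [0,0,0.016],
  ],
  grip=[0.5,0.5,0.5,0.5,0.5],
)

```text
time: 7.8
ee_pos: [0.4743, -0.127, 0.0171]
ee_rot: [-3.138, 0.114, 0.003]
force: [0.0, 2.4, -0.5]
width: 0.0657
```

jog_arm(
  slide=[
    [-0.2,-2.5,0],
    [-0.4,-5,0],
    [-0.6,-7,0],
  ],
  angular=[
    [0,0,0],
    [0,0,0],
    [0,0,0],
  ],
  grip=[0.5,0.5,0.5],
)

```text
time: 8.18
ee_pos: [0.4677, -0.1979, 0.0171]
ee_rot: [-3.137, 0.115, 0.004]
force: [0.5, 4.0, 5.2]
width: 0.0655
```

Run:
```python
from h import *
from cell import sense,read_camera
goto(sense(),.463,-.392,.017,-4)
c=read_camera("top");cv2.imwrite("pics/t4.png",cv2.resize(c["frame"][140:290,300:500],None,fx=4,fy=4))
```

```text
t8.18 pos [ 0.4677 -0.1979  0.0171] yaw-4.2 zax [-0.002  0.002 -1.   ] F [0.53 3.98 5.22] w0.0655
slide cm [-4.700e-01 -1.941e+01 -1.000e-02] ang [-0.002 -0.002  0.004]
```

View pics/t4.png

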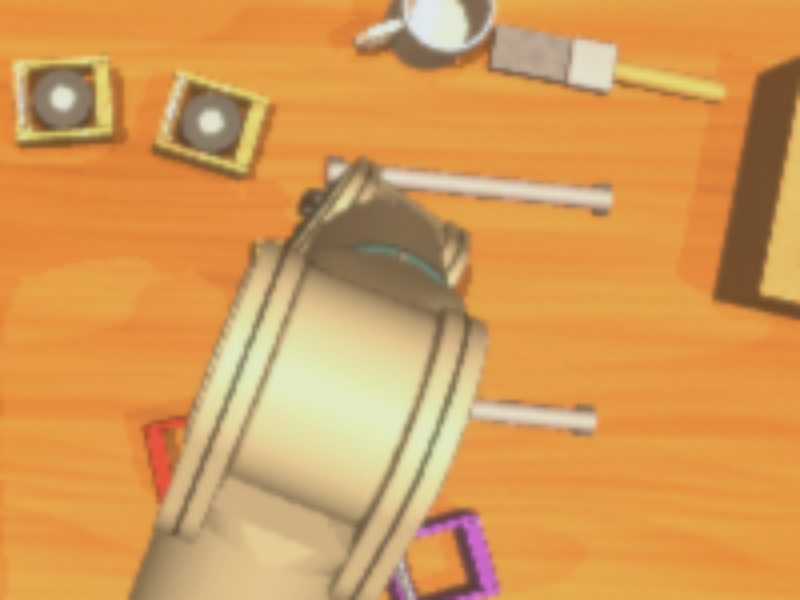

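jog_arm(
  slide=[
    [-0.1,-2.5,0.05],
    [-0.2,-5,0.05],
    [-0.2,-7.5,0.05],
    [-0.3,-10,0.05],
    [-0.3,-12.5,0.05],
  ],
  angular=[
    [0,0,0],
    [0,0,0],
    [0,0,0],
    [0,0,0],
    [0,0,0],
  ],
  grip=[0.5,0.5,0.5,0.5,0.5],
)

```text
time: 8.85
ee_pos: [0.463, -0.3265, 0.017]
ee_rot: [-3.139, 0.122, 0.007]
force: [0.1, 3.2, 0.7]
width: 0.0655
```

Run:
```python
from h import *
from cell import sense,read_camera
goto(sense(),.459,-.392,.017,-4)
c=read_camera("wrist");cv2.imwrite("pics/w4.png",c["frame"])
c=read_camera("side");cv2.imwrite("pics/s4.png",c["frame"])
```

```text
t8.85 pos [ 0.463  -0.3265  0.017 ] yaw-4.4 zax [-0.004  0.001 -1.   ] F [0.08 3.18 0.74] w0.0655
slide cm [-0.4  -6.55 -0.  ] ang [-0.001 -0.004  0.008]
```

View pics/w4.png

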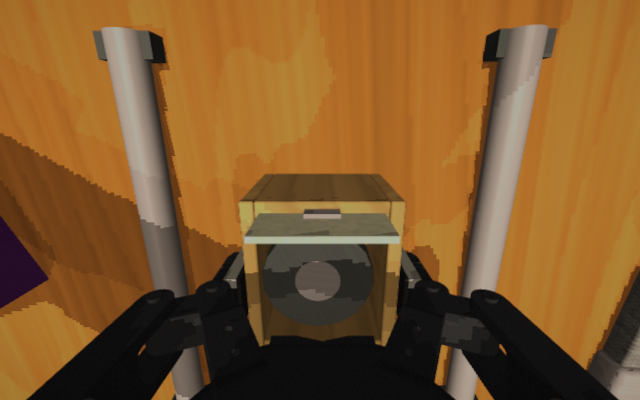

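View pics/s4.png

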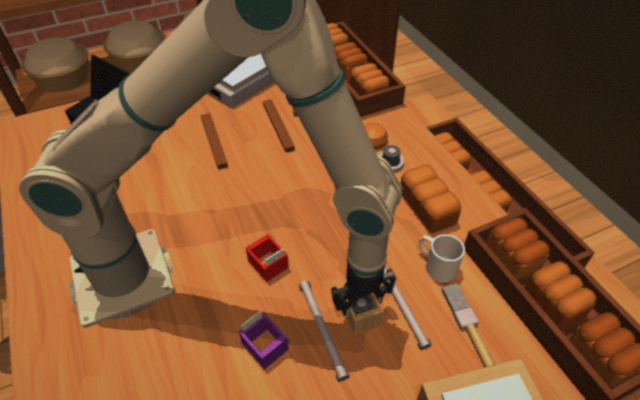

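Wrist view: the stand is centred, with rods on both sides at (155,200) and (505,200) and the weight aboard. I'll go to the deep slot, release and rise.

jog_arm(
  slide=[
    [-0.1,-2,0.02],
    [-0.2,-4,0.02],
    [-0.4,-6,0.02],
    [-0.4,-6.5,0.02],
    [-0.4,-6.5,0.02],
  ],
  angular=[
    [0,0,0],
    [0,0,0],
    [0,0,0],
    [0,0,0],
    [0,0,0],
  ],
  grip=[0.5,0.5,0.5,0.5,0.5],
)

```text
time: 9.57
ee_pos: [0.4583, -0.3973, 0.0174]
ee_rot: [3.132, -0.131, -0.003]
force: [-0.6, 0.6, -1.5]
width: 0.0655
```

jog_arm(
  slide=[
    [0,0,0],
    [0,0,0],
    [0,0,0],
    [0,0,2],
    [0,0,6],
  ],
  angular=[
    [0,0,0],
    [0,0,0],
    [0,0,0],
    [0,0,0],
    [0,0,0],
  ],
  grip=[0.2,0,0,0,0],
)

```text
time: 10.2
ee_pos: [0.4576, -0.3965, 0.0778]
ee_rot: [3.134, -0.13, -0.007]
force: [-0.4, 0.3, 0.6]
width: 0.0856
```

jog_arm(
  slide=[
    [0,0,5],
    [0,0,9],
    [2,5,9],
    [8,12,9],
  ],
  angular=[
    [0,0,0],
    [0,0,0],
    [0,0,0],
    [0,0,0],
  ],
  grip=[0,0,0,0],
)

```text
time: 10.7
ee_pos: [0.5177, -0.2994, 0.1705]
ee_rot: [3.132, -0.137, -0.004]
force: [1.6, -0.3, -0.4]
width: 0.0852
```

Run:
```python
from h import *
from cell import sense,read_camera
goto(sense(),.599,-.1216,.15,-15.5)
c=read_camera("side");cv2.imwrite("pics/s5.png",c["frame"])
```

```text
t10.70 pos [ 0.5177 -0.2994  0.1705] yaw-5.0 zax [-0.003 -0.006 -1.   ] F [ 1.61 -0.3  -0.41] w0.0852
slide cm [ 8.13 17.78 -2.05] ang [ 0.006 -0.003 -0.183]
```

View pics/s5.png

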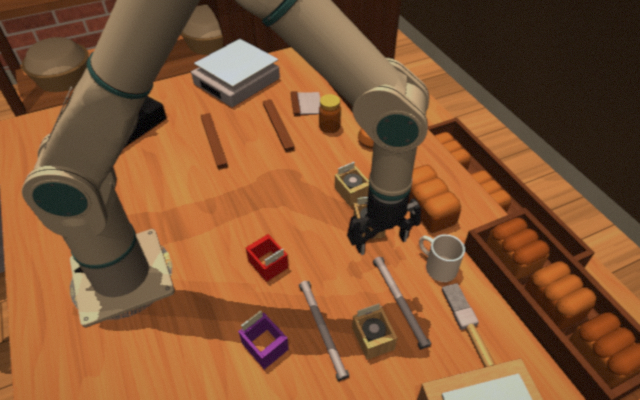

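A stands upright between the rods with its weight, at side-view (373,330). Next is C.

jog_arm(
  slide=[
    [2,4.5,0],
    [4,9,0],
    [6,13.5,0],
    [8.2,18,-1],
    [8.2,18,-2],
  ],
  angular=[
    [0,0,-0.05],
    [0,0,-0.1],
    [0,0,-0.18],
    [0,0,-0.18],
    [0.006,-0.003,-0.18],
  ],
  grip=[0,0,0,0,0],
)

```text
time: 11.38
ee_pos: [0.6113, -0.1009, 0.1506]
ee_rot: [-3.107, 0.38, -0.014]
force: [0.3, 0.0, -0.5]
width: 0.0852
```

jog_arm(
  slide=[
    [0,0,0],
    [0,0,0],
  ],
  angular=[
    [0,0,0],
    [0,0,0],
  ],
  grip=[0,0],
)

```text
time: 11.62
ee_pos: [0.6113, -0.102, 0.1515]
ee_rot: [-3.107, 0.382, -0.015]
force: [0.7, -0.4, 1.1]
width: 0.0853
```

```bash
cat >> h.py <<'E'
def wcloud(s,c):
    R=Ro.from_rotvec(s["ee_rot"]).as_matrix()
    v,u=np.mgrid[0:400,0:640];Z=c["range_z"]
    P=np.stack([(u-c["cx"])/c["fx"]*Z,(v-c["cy"])/c["fy"]*Z,Z,np.ones_like(Z)],-1)@np.array(c["hand_eye"]).T
    W=P[...,:3]@R.T+s["ee_pos"]; W[Z<=0]=np.nan
    return W
E
python3 - <<'E'
from h import *
from cell import sense,read_camera
s=sense();c=read_camera("wrist");cv2.imwrite("pics/w5.png",c["frame"])
W=wcloud(s,c);m=(W[...,2]>.045)&(W[...,2]<.06)
for n,x,y in(("B",.615,.002),("C",.599,-.1216)):
    q=W[m&(np.hypot(W[...,0]-x,W[...,1]-y)<.06)]
    if len(q)>50: print(n,len(q),cv2.minAreaRect(q[:,:2].astype(np.float32)))
goto(s,.600,-.1206,.095,-15.7)
E
```

```text
B 7128 ((0.6158601641654968, 0.002960383892059326), (0.0661356970667839, 0.07984081655740738), 5.396327972412109)
C 4819 ((0.5995267033576965, -0.12005006521940231), (0.08050213009119034, 0.06612008810043335), 73.98677825927734)
t11.62 pos [ 0.6113 -0.102   0.1515] yaw-14.0 zax [ 0.011  0.01  -1.   ] F [ 0.68 -0.43  1.14] w0.0853
slide cm [-1.13 -1.86 -5.65] ang [-0.01   0.011 -0.03 ]
```

View pics/w5.png

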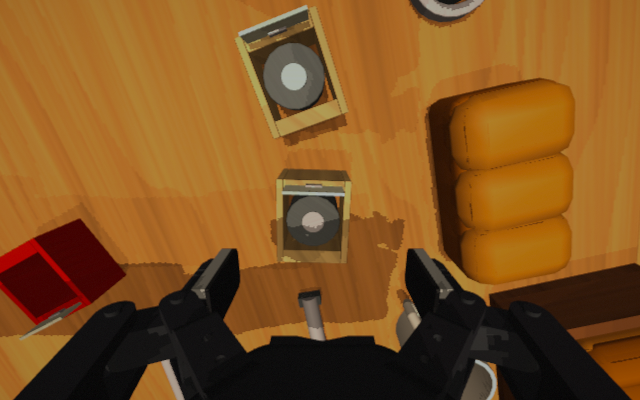

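Wrist view: C at (313,220), B at (293,75). Wrist and top agree, so I'll descend on C.

jog_arm(
  slide=[
    [-0.6,-1,0],
    [-1.2,-1.85,-1],
    [-1.2,-1.85,-4],
    [-1.2,-1.85,-5.5],
    [-1.2,-1.85,-5.5],
  ],
  angular=[
    [-0.01,0.011,-0.035],
    [-0.01,0.011,-0.035],
    [-0.01,0.011,-0.035],
    [-0.01,0.011,-0.035],
    [-0.01,0.011,-0.035],
  ],
  grip=[0,0,0,0,0],
)

```text
time: 12.3
ee_pos: [0.598, -0.121, 0.0951]
ee_rot: [3.11, -0.439, -0.004]
force: [0.5, -0.0, 0.1]
width: 0.0854
```

Run:
```python
from h import *
from cell import sense
goto(sense(),.5995,-.1203,.018,-16)
```

```text
t12.30 pos [ 0.598  -0.121   0.0951] yaw-16.1 zax [-0.003 -0.    -1.   ] F [ 0.49 -0.02  0.14] w0.0854
slide cm [ 0.15  0.07 -7.71] ang [ 0.    -0.003  0.001]
```

jog_arm(
  slide=[
    [0.15,0.05,-2],
    [0.15,0.05,-4.5],
    [0.15,0.05,-6.5],
    [0.15,0.05,-7.7],
    [0.15,0.05,-7.7],
  ],
  angular=[
    [0,0,0],
    [0,0,0],
    [0,0,0],
    [0,0,0],
    [0,0,0],
  ],
  grip=[0,0,0,0,0],
)

```text
time: 12.92
ee_pos: [0.599, -0.1204, 0.0172]
ee_rot: [3.11, -0.439, -0.007]
force: [0.3, 0.1, 0.6]
width: 0.0856
```

jog_arm(
  slide=[
    [0,0,0],
    [0,0,0.1],
    [0,0,0.2],
    [0,0,0.2],
  ],
  angular=[
    [0,0,0],
    [0,0,0],
    [0,0,0],
    [0,0,0],
  ],
  grip=[0.3,0.5,0.5,0.5],
)

```text
time: 13.42
ee_pos: [0.5991, -0.1204, 0.0195]
ee_rot: [3.11, -0.439, -0.006]
force: [-0.4, 0.5, -0.9]
width: 0.0658
```

Run:
```python
from h import *
from cell import sense
goto(sense(),.5995,-.1203,.018,-16)
```

```text
t13.43 pos [ 0.5991 -0.1204  0.0195] yaw-16.1 zax [-0.004  0.    -1.   ] F [-0.42  0.48 -0.86] w0.0658
slide cm [ 0.04  0.01 -0.15] ang [-0.    -0.004  0.001]
```

jog_arm(
  slide=[
    [-0.5,0,-0.02],
    [-1.5,0,-0.02],
    [-2.5,0,-0.02],
    [-3.5,0,-0.02],
  ],
  angular=[
    [0,0,0],
    [0,0,0],
    [0,0,0],
    [0,0,0],
  ],
  grip=[0.5,0.5,0.5,0.5],
)

```text
time: 13.92
ee_pos: [0.565, -0.1205, 0.0198]
ee_rot: [3.11, -0.439, -0.001]
force: [5.7, 0.4, -2.8]
width: 0.0655
```

jog_arm(
  slide=[
    [-1,0,0],
    [-2,0,0],
  ],
  angular=[
    [0,0,0],
    [0,0,0],
  ],
  grip=[0.5,0.5],
)

```text
time: 14.18
ee_pos: [0.5447, -0.1204, 0.0199]
ee_rot: [3.11, -0.439, -0.0]
force: [5.3, -0.2, -3.3]
width: 0.0661
```

jog_arm(
  slide=[
    [-1,0,0],
    [-2,0,0],
  ],
  angular=[
    [0,0,0],
    [0,0,0],
  ],
  grip=[0.5,0.5],
)

```text
time: 14.42
ee_pos: [0.524, -0.1204, 0.0199]
ee_rot: [3.11, -0.439, -0.0]
force: [3.9, 0.1, -3.3]
width: 0.0655
```

jog_arm(
  slide=[
    [-1,0,0],
    [-2,0,0],
  ],
  angular=[
    [0,0,0],
    [0,0,0],
  ],
  grip=[0.5,0.5],
)

```text
time: 14.68
ee_pos: [0.5032, -0.1204, 0.0199]
ee_rot: [3.11, -0.439, -0.0]
force: [4.1, 0.5, -3.2]
width: 0.0653
```

Run:
```python
from h import *
from cell import sense,read_camera
goto(sense(),.48,-.1203,.019,-4)
c=read_camera("wrist");cv2.imwrite("pics/w6.png",c["frame"])
```

```text
t14.68 pos [ 0.5032 -0.1204  0.0199] yaw-16.1 zax [-0. -0. -1.] F [ 4.08  0.53 -3.21] w0.0653
slide cm [-2.32  0.01 -0.09] ang [ 0.   -0.    0.21]
```

View pics/w6.png

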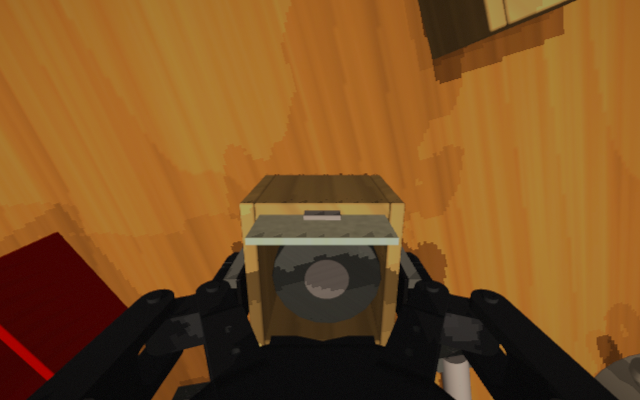

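C drags 4–5.7 N, even with the collar relieving some of the load (Fz −3). I'll lower z slightly and re-feel it while sliding +y.

jog_arm(
  slide=[
    [-0.3,0.3,-0.05],
    [-0.6,1.3,-0.05],
    [-0.9,2.3,-0.05],
    [-1.2,3.3,-0.05],
  ],
  angular=[
    [0,0,0.03],
    [0,0,0.06],
    [0,0,0.09],
    [0,0,0.12],
  ],
  grip=[0.5,0.5,0.5,0.5],
)

```text
time: 15.22
ee_pos: [0.4897, -0.0903, 0.0198]
ee_rot: [3.127, -0.254, -0.001]
force: [1.4, -6.8, 0.7]
width: 0.0658
```

jog_arm(
  slide=[
    [0,1,0],
    [0,2,0],
    [0,3,0],
  ],
  angular=[
    [0,0,0],
    [0,0,0],
    [0,0,0],
  ],
  grip=[0.5,0.5,0.5],
)

```text
time: 15.6
ee_pos: [0.488, -0.0631, 0.0199]
ee_rot: [3.124, -0.257, -0.004]
force: [-0.3, -6.0, 0.5]
width: 0.0656
```

jog_arm(
  slide=[
    [0,1,0],
    [0,2,0],
    [0,3,0],
  ],
  angular=[
    [0,0,0],
    [0,0,0],
    [0,0,0],
  ],
  grip=[0.5,0.5,0.5],
)

```text
time: 15.98
ee_pos: [0.4862, -0.0361, 0.0199]
ee_rot: [3.12, -0.261, -0.008]
force: [-0.7, -7.8, 1.0]
width: 0.0657
```

Run:
```python
from h import *
from cell import sense,read_camera
goto(sense(),.44,.41,.019,-5)
```

```text
t15.97 pos [ 0.4862 -0.0361  0.0199] yaw-9.6 zax [-0.006 -0.01  -1.   ] F [-0.72 -7.82  1.04] w0.0657
slide cm [-4.62 44.61 -0.09] ang [ 0.011 -0.005  0.08 ]
```

6–7.8 N with no net vertical load: C grips, so it goes to the battens.

jog_arm(
  slide=[
    [-0.4,2.5,0],
    [-0.9,5,0],
    [-1.5,7.5,0],
    [-2.1,10,0],
    [-2.7,12.5,0],
  ],
  angular=[
    [0.011,-0.005,0.03],
    [0.011,-0.005,0.05],
    [0.011,-0.005,0.08],
    [0.011,-0.005,0.08],
    [0.011,-0.005,0.08],
  ],
  grip=[0.5,0.5,0.5,0.5,0.5],
)

```text
time: 16.6
ee_pos: [0.4583, 0.0864, 0.02]
ee_rot: [3.135, -0.14, -0.002]
force: [1.6, -6.0, 0.7]
width: 0.0659
```

jog_arm(
  slide=[
    [-0.5,2.5,0],
    [-1,5,0],
    [-1.5,7.5,0],
  ],
  angular=[
    [0,0,0],
    [0,0,0],
    [0,0,0],
  ],
  grip=[0.5,0.5,0.5],
)

```text
time: 16.98
ee_pos: [0.4423, 0.1582, 0.0201]
ee_rot: [3.131, -0.145, -0.004]
force: [1.6, -8.0, 1.8]
width: 0.0656
```

Run:
```python
from h import *
from cell import sense,read_camera
s=sense();goto(s,.443,.406,.0195,-5)
c=read_camera("wrist");cv2.imwrite("pics/w7.png",c["frame"])
W=wcloud(s,c);m=(W[...,2]>.012)&(W[...,2]<.024)
v,u=np.nonzero(m)
for lo,hi in((.30,.40),(.48,.60)):
    q=W[m&(W[...,0]>lo)&(W[...,0]<hi)&(W[...,1]>.25)&(W[...,1]<.45)];
    if len(q)>30: print(len(q),cv2.minAreaRect(q[:,:2].astype(np.float32)))
```

```text
t16.98 pos [0.4423 0.1582 0.0201] yaw-5.3 zax [-0.003 -0.007 -1.   ] F [ 1.57 -7.98  1.78] w0.0656
slide cm [ 0.07 24.78 -0.06] ang [ 0.007 -0.003  0.005]
7009 ((0.33138594031333923, 0.27021172642707825), (0.0419580414891243, 0.03235352784395218), 86.30811309814453)
3861 ((0.5301892161369324, 0.2609240412712097), (0.024316105991601944, 0.030752208083868027), 84.93387603759766)
```

View pics/w7.png

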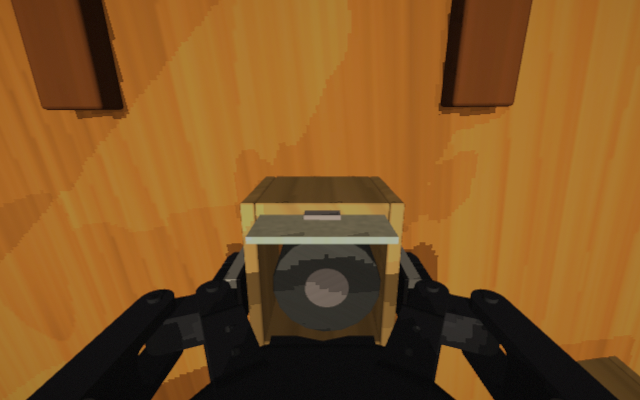

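Wrist view: the batten ends at (85,60) and (485,60) straddle the stand, and the measured centreline is x≈0.431 at y=0.265. Going in.

jog_arm(
  slide=[
    [-0.3,2.5,0],
    [-0.7,5,0],
    [-1,7.5,0],
    [-0.9,10,0],
    [-0.7,12.5,0],
  ],
  angular=[
    [0.007,-0.003,0.005],
    [0.007,-0.003,0.005],
    [0.007,-0.003,0.005],
    [0.007,-0.003,0.005],
    [0.007,-0.003,0.005],
  ],
  grip=[0.5,0.5,0.5,0.5,0.5],
)

```text
time: 17.65
ee_pos: [0.4321, 0.2839, 0.0199]
ee_rot: [3.136, -0.132, -0.01]
force: [-0.8, -7.8, 5.0]
width: 0.0657
```

Run:
```python
from h import *
from cell import sense,read_camera
s=sense();goto(s,.443,.406,.0195,-5)
c=read_camera("wrist");cv2.imwrite("pics/w8.png",c["frame"])
```

```text
t17.65 pos [0.4321 0.2839 0.0199] yaw-4.8 zax [-0.006 -0.002 -1.   ] F [-0.82 -7.77  5.  ] w0.0657
slide cm [ 1.09 12.21 -0.04] ang [ 0.002 -0.006 -0.003]
```

View pics/w8.png

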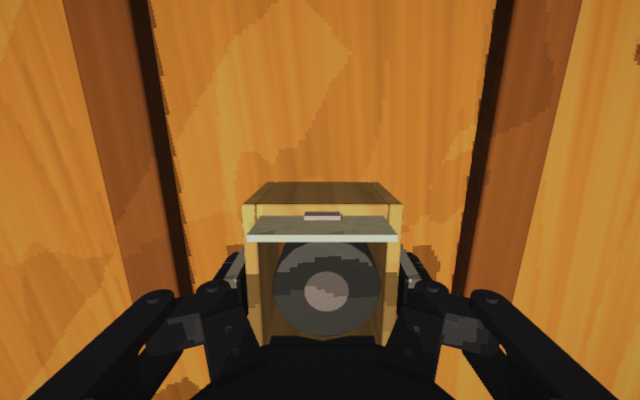

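jog_arm(
  slide=[
    [0.2,2.5,0.05],
    [0.4,5,0.05],
    [0.7,7.5,0.05],
    [0.9,10,0.05],
    [1.1,12,0.05],
  ],
  angular=[
    [0,-0.006,0],
    [0,-0.006,0],
    [0,-0.006,0],
    [0,-0.006,0],
    [0,-0.006,0],
  ],
  grip=[0.5,0.5,0.5,0.5,0.5],
)

```text
time: 18.32
ee_pos: [0.4424, 0.405, 0.02]
ee_rot: [3.135, -0.127, -0.004]
force: [-0.7, -8.6, 5.3]
width: 0.0655
```

jog_arm(
  slide=[
    [0,0.2,0],
    [0,0.2,0],
  ],
  angular=[
    [0,0,0],
    [0,0,0],
  ],
  grip=[0.5,0.5],
)

```text
time: 18.58
ee_pos: [0.4416, 0.4058, 0.0197]
ee_rot: [3.134, -0.127, -0.007]
force: [-0.9, -0.9, 0.2]
width: 0.0655
```

jog_arm(
  slide=[
    [0,0,0],
    [0,0,0],
    [0,0,0],
    [0,0,2],
    [0,0,6],
  ],
  angular=[
    [0,0,0],
    [0,0,0],
    [0,0,0],
    [0,0,0],
    [0,0,0],
  ],
  grip=[0.2,0,0,0,0],
)

```text
time: 19.2
ee_pos: [0.4408, 0.4051, 0.0801]
ee_rot: [3.132, -0.127, -0.01]
force: [0.4, 0.5, 1.0]
width: 0.0856
```

jog_arm(
  slide=[
    [0,0,5],
    [0,0,9],
    [2,-5,9],
    [5,-11,9],
  ],
  angular=[
    [0,0,0],
    [0,0,0],
    [0,0,0],
    [0,0,0],
  ],
  grip=[0,0,0,0],
)

```text
time: 19.7
ee_pos: [0.489, 0.2998, 0.1722]
ee_rot: [3.134, -0.121, -0.007]
force: [2.2, -0.0, 0.4]
width: 0.0851
```

Run:
```python
from h import *
from cell import sense,read_camera
goto(sense(),.607,.023,.15,5.0)
c=read_camera("side");cv2.imwrite("pics/s9.png",c["frame"])
```

```text
t19.70 pos [0.489  0.2998 0.1722] yaw-4.4 zax [-0.004 -0.005 -1.   ] F [ 2.15 -0.03  0.45] w0.0851
slide cm [ 11.8  -27.68  -2.22] ang [ 0.005 -0.004  0.165]
```

View pics/s9.png

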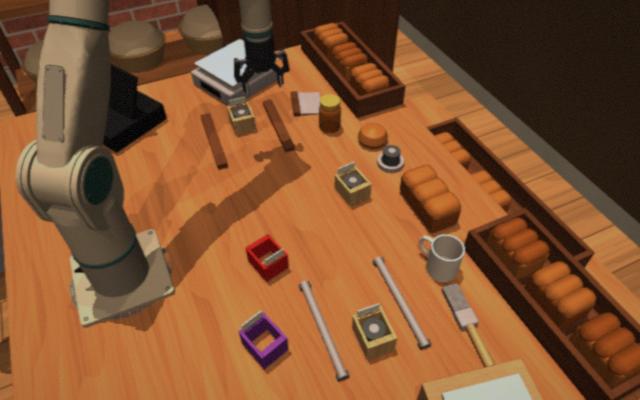

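C is between the battens at (242,116) and A between the rods at (374,330). B is left at (352,185).

jog_arm(
  slide=[
    [2.3,-5.5,0],
    [4.6,-11,0],
    [7,-16.5,0],
    [9.3,-22,0],
    [11.8,-27.5,-1],
  ],
  angular=[
    [0,0,0.05],
    [0,0,0.1],
    [0,0,0.165],
    [0.005,-0.004,0.165],
    [0.005,-0.004,0.165],
  ],
  grip=[0,0,0,0,0],
)

```text
time: 20.38
ee_pos: [0.6136, 0.011, 0.1652]
ee_rot: [3.132, 0.114, 0.014]
force: [1.0, 1.3, -0.6]
width: 0.0857
```

jog_arm(
  slide=[
    [0,-0.2,-2],
    [0,-0.2,-2],
    [0,-0.2,-2],
  ],
  angular=[
    [0,0,0],
    [0,0,0],
    [0,0,0],
  ],
  grip=[0,0,0],
)

```text
time: 20.75
ee_pos: [0.6138, 0.0104, 0.1463]
ee_rot: [3.133, 0.116, 0.015]
force: [-0.3, 0.3, -0.4]
width: 0.0853
```

Run:
```python
from h import *
from cell import sense,read_camera
s=sense();c=read_camera("wrist");cv2.imwrite("pics/w9.png",c["frame"])
W=wcloud(s,c);m=(W[...,2]>.045)&(W[...,2]<.06)
q=W[m&(np.hypot(W[...,0]-.6155,W[...,1]-.0025)<.06)]
r=cv2.minAreaRect(q[:,:2].astype(np.float32));print(len(q),r)
goto(s,r[0][0],r[0][1],.095,5.3)
```

```text
5168 ((0.6157467365264893, 0.003237403929233551), (0.06619947403669357, 0.08047417551279068), 5.334654808044434)
t20.75 pos [0.6138 0.0104 0.1463] yaw4.2 zax [ 0.01  -0.006 -1.   ] F [-0.3   0.29 -0.45] w0.0853
slide cm [ 0.19 -0.72 -5.13] ang [0.006 0.01  0.018]
```

View pics/w9.png

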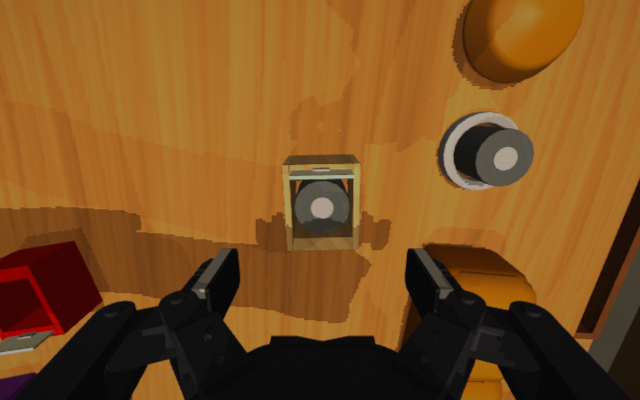

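Run:
```python
from h import *
c=pickle.load(open("top0.pkl","rb"));P=cloud(c)
q=P[98:140,325:388].reshape(-1,3);q=q[q[:,2]>.025];q=q[q[:,2]<.1];print(np.percentile(q,[1,50,99],axis=0))
n=q[q[:,1]>-.05];print(np.percentile(n,[0,2],axis=0))
```

```text
[[ 0.7253529  -0.21028371  0.02931008]
 [ 0.7606157  -0.1274625   0.08058969]
 [ 0.81044116 -0.04683523  0.08929368]]
[[ 0.73325868 -0.04997821  0.02519403]
 [ 0.73377981 -0.04996176  0.02720358]]
```

The loaf starts at x=0.725, 5 cm clear of the finger backs. Descending on B, at (321,205) in the wrist view.

jog_arm(
  slide=[
    [0.2,-0.75,0],
    [0.2,-0.75,-1.5],
    [0.2,-0.75,-4],
    [0.2,-0.75,-5.1],
    [0.2,-0.75,-5.1],
  ],
  angular=[
    [0.006,0.01,0.02],
    [0.006,0.01,0.02],
    [0.006,0.01,0.02],
    [0.006,0.01,0.02],
    [0.006,0.01,0.02],
  ],
  grip=[0,0,0,0,0],
)

```text
time: 21.42
ee_pos: [0.6152, 0.0031, 0.0942]
ee_rot: [-3.138, -0.148, 0.003]
force: [0.1, -0.5, 0.2]
width: 0.0855
```

Run:
```python
from h import *
from cell import sense
goto(sense(),.6157,.003,.018,5.3)
```

```text
t21.43 pos [0.6152 0.0031 0.0942] yaw5.4 zax [-0.002  0.    -1.   ] F [ 0.11 -0.54  0.17] w0.0855
slide cm [ 0.05 -0.01 -7.62] ang [-0.    -0.002 -0.002]
```

jog_arm(
  slide=[
    [0.05,0,-2],
    [0.05,0,-4.5],
    [0.05,0,-6.5],
    [0.05,0,-7.6],
    [0.05,0,-7.6],
  ],
  angular=[
    [0,0,0],
    [0,0,0],
    [0,0,0],
    [0,0,0],
    [0,0,0],
  ],
  grip=[0,0,0,0,0],
)

```text
time: 22.05
ee_pos: [0.6152, 0.003, 0.0174]
ee_rot: [-3.138, -0.148, 0.005]
force: [0.1, -0.5, 0.8]
width: 0.0858
```

jog_arm(
  slide=[
    [0,0,0],
    [0,0,0.1],
    [0,0,0.2],
    [0,0,0.2],
  ],
  angular=[
    [0,0,0],
    [0,0,0],
    [0,0,0],
    [0,0,0],
  ],
  grip=[0.3,0.5,0.5,0.5],
)

```text
time: 22.55
ee_pos: [0.6153, 0.0031, 0.0197]
ee_rot: [-3.138, -0.148, 0.005]
force: [1.0, -0.1, -1.0]
width: 0.0658
```

jog_arm(
  slide=[
    [-0.5,0,-0.03],
    [-1.5,0,-0.03],
    [-2.5,0,-0.03],
    [-3.5,0,-0.03],
  ],
  angular=[
    [0,0,0],
    [0,0,0],
    [0,0,0],
    [0,0,0],
  ],
  grip=[0.5,0.5,0.5,0.5],
)

```text
time: 23.05
ee_pos: [0.5796, 0.0031, 0.0195]
ee_rot: [-3.138, -0.148, 0.004]
force: [2.7, 0.6, -0.7]
width: 0.0658
```

jog_arm(
  slide=[
    [-1,0,0],
    [-2,0,0],
    [-3,0,0],
  ],
  angular=[
    [0,0,0],
    [0,0,0],
    [0,0,0],
  ],
  grip=[0.5,0.5,0.5],
)

```text
time: 23.42
ee_pos: [0.549, 0.003, 0.0196]
ee_rot: [-3.138, -0.148, 0.004]
force: [1.1, -0.2, -1.5]
width: 0.0658
```

jog_arm(
  slide=[
    [-1,0,0],
    [-2,0,0],
    [-3,0,0],
  ],
  angular=[
    [0,0,0],
    [0,0,0],
    [0,0,0],
  ],
  grip=[0.5,0.5,0.5],
)

```text
time: 23.8
ee_pos: [0.5184, 0.003, 0.0196]
ee_rot: [3.138, 0.148, -0.004]
force: [1.8, -0.5, -2.3]
width: 0.066
```

Run:
```python
from h import *
from cell import sense,read_camera
goto(sense(),.48,.003,.018,-5)
c=read_camera("wrist");cv2.imwrite("pics/w10.png",c["frame"])
```

```text
t23.80 pos [0.5184 0.003  0.0196] yaw5.4 zax [-0.002 -0.    -1.   ] F [ 1.81 -0.53 -2.34] w0.0660
slide cm [-3.84 -0.   -0.16] ang [-0.    -0.002 -0.182]
```

View pics/w10.png

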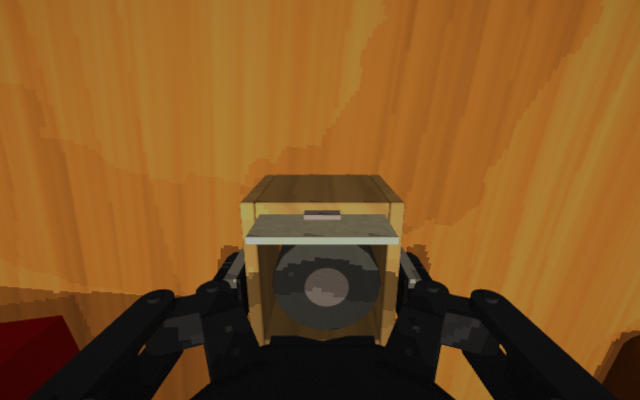

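B drags about 1–2.7 N (mean 1.9) with its weight aboard, so it is worn and goes to the outer slot between the rods.

jog_arm(
  slide=[
    [-0.6,-1.5,-0.03],
    [-1.4,-4,-0.03],
    [-2.1,-6.5,-0.03],
    [-2.8,-9,-0.03],
    [-3.4,-11.5,-0.03],
  ],
  angular=[
    [0,0,-0.03],
    [0,0,-0.06],
    [0,0,-0.1],
    [0,0,-0.14],
    [0,0,-0.164],
  ],
  grip=[0.5,0.5,0.5,0.5,0.5],
)

```text
time: 24.48
ee_pos: [0.4804, -0.1126, 0.0189]
ee_rot: [-3.137, 0.113, 0.013]
force: [0.2, 1.6, -1.1]
width: 0.0653
```

jog_arm(
  slide=[
    [-0.5,-2.5,0.02],
    [-1,-5,0.02],
    [-1.5,-7,0.02],
  ],
  angular=[
    [0,0,0],
    [0,0,0],
    [0,0,0],
  ],
  grip=[0.5,0.5,0.5],
)

```text
time: 24.85
ee_pos: [0.4637, -0.1836, 0.0189]
ee_rot: [-3.136, 0.116, 0.016]
force: [1.3, 2.7, -0.4]
width: 0.0655
```

Run:
```python
from h import *
from cell import sense,read_camera
s=sense();goto(s,.466,-.286,.0195,-4)
c=read_camera("wrist");cv2.imwrite("pics/w11.png",c["frame"])
W=wcloud(s,c);m=(W[...,2]>.045)&(W[...,2]<.06)
q=W[m&(np.hypot(W[...,0]-.458,W[...,1]+.397)<.06)]
if len(q)>50: print(cv2.minAreaRect(q[:,:2].astype(np.float32)), q[:,1].max())
```

```text
t24.85 pos [ 0.4637 -0.1836  0.0189] yaw-4.2 zax [-0.01   0.004 -1.   ] F [ 1.26  2.71 -0.43] w0.0655
slide cm [  0.23 -10.24   0.06] ang [-0.004 -0.01   0.004]
```

View pics/w11.png

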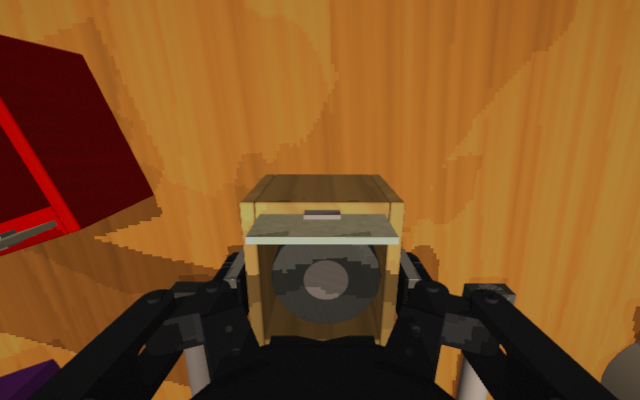

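The rod-end clamps show at (195,290) and (488,290), straddling the stand. Finish the slide and release.

jog_arm(
  slide=[
    [0.1,-2.5,0],
    [0.2,-5,0],
    [0.3,-7.5,0],
    [0.3,-9.5,0],
    [0.3,-10.1,0],
  ],
  angular=[
    [-0.004,-0.01,0],
    [-0.004,-0.01,0],
    [-0.004,-0.01,0],
    [-0.004,-0.01,0],
    [-0.004,-0.01,0],
  ],
  grip=[0.5,0.5,0.5,0.5,0.5],
)

```text
time: 25.52
ee_pos: [0.4649, -0.2899, 0.019]
ee_rot: [3.135, -0.125, -0.001]
force: [-1.2, 0.4, -0.9]
width: 0.0658
```

jog_arm(
  slide=[
    [0,0,0],
    [0,0,0],
  ],
  angular=[
    [0,0,0],
    [0,0,0],
  ],
  grip=[0.5,0.5],
)

```text
time: 25.78
ee_pos: [0.4649, -0.2892, 0.0189]
ee_rot: [3.135, -0.124, -0.001]
force: [-0.5, 0.8, -0.6]
width: 0.0654
```

jog_arm(
  slide=[
    [0,0,0],
    [0,0,0],
    [0,0,0],
    [0,0,2],
    [0,0,6],
  ],
  angular=[
    [0,0,0],
    [0,0,0],
    [0,0,0],
    [0,0,0],
    [0,0,0],
  ],
  grip=[0.2,0,0,0,0],
)

```text
time: 26.4
ee_pos: [0.4638, -0.2885, 0.0784]
ee_rot: [3.137, -0.124, -0.006]
force: [-0.2, -0.1, -0.3]
width: 0.0852
```

jog_arm(
  slide=[
    [0,0,5],
    [0,0,10],
    [2,5,14],
    [4,11,14],
    [6,17,14],
  ],
  angular=[
    [0,0,0],
    [0,0,0],
    [0,0,0],
    [0,0,0],
    [0,0,0],
  ],
  grip=[0,0,0,0,0],
)

```text
time: 27.02
ee_pos: [0.5231, -0.1219, 0.2194]
ee_rot: [3.137, -0.126, -0.002]
force: [1.4, 0.1, 0.1]
width: 0.0855
```

jog_arm(
  slide=[
    [2,6,0],
    [4,12,0],
    [4,14,0],
    [4,14,0],
  ],
  angular=[
    [0,0,0],
    [0,0,0],
    [0,0,0],
    [0,0,0],
  ],
  grip=[0,0,0,0],
)

```text
time: 27.52
ee_pos: [0.5629, 0.0208, 0.2191]
ee_rot: [3.138, -0.118, -0.003]
force: [-0.4, -0.7, 0.8]
width: 0.0852
```

Run:
```python
from h import *
from cell import sense,read_camera
st(sense())
c=read_camera("side");cv2.imwrite("pics/s12.png",c["frame"])
c=read_camera("top");cv2.imwrite("pics/t12.png",cv2.resize(c["frame"][130:300,150:470],None,fx=2.5,fy=2.5,interpolation=cv2.INTER_CUBIC))
P=cloud(c);m=(P[...,2]>.045)&(P[...,2]<.06)
for n,x,y in(("A",.458,-.397),("B",.466,-.285),("C",.441,.405)):
    q=P[m&(np.abs(P[...,0]-x)<.055)&(np.abs(P[...,1]-y)<.055)];
    if len(q)>30: print(n,len(q),cv2.minAreaRect(q[:,:2].astype(np.float32)))
```

```text
t27.52 pos [0.5629 0.0208 0.2191] yaw-4.3 zax [-0.002 -0.001 -1.   ] F [-0.37 -0.72  0.8 ] w0.0852
A 389 ((0.4585861265659332, -0.39633050560951233), (0.08181250095367432, 0.06612548977136612), 85.54195404052734)
B 389 ((0.4651872515678406, -0.28919854760169983), (0.0816052183508873, 0.0658671036362648), 85.24178314208984)
C 399 ((0.4413730502128601, 0.39960500597953796), (0.08161433041095734, 0.06590357422828674), 85.66974639892578)
```

View pics/s12.png

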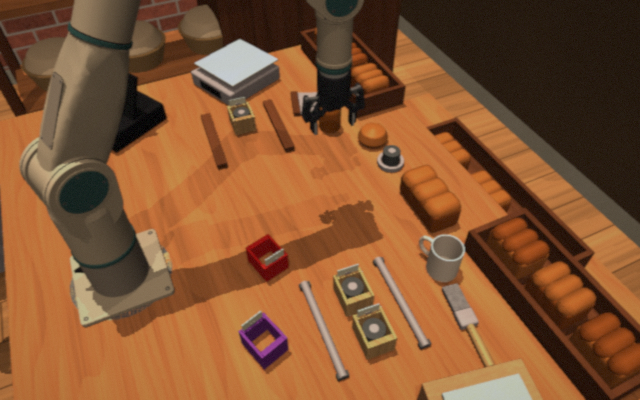

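View pics/t12.png

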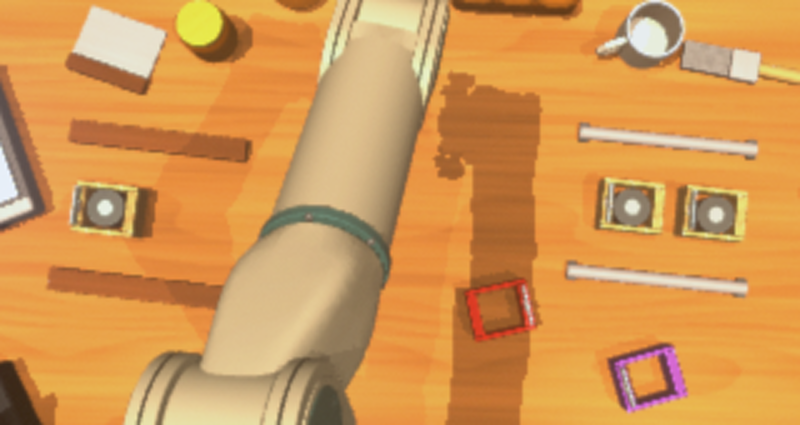

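All three are wholly inside with about 20–30 mm to spare at the lane ends. Weights are in place and the bystanders haven't moved.

```bash
python3 -c "
from cell import finish_job
print(finish_job())"
```

```text
the job is handed in; nothing more can be done
None
```

I slid all three stands along the counter by their collars, sorted them by drag, and handed the job in at about 27.5 s.

| Stand (starting place) | Drag felt | Verdict | Where it is now |
|---|---|---|---|
| Left (A) | about 2 N | worn | between the rods, inner slot |
| Middle (B) | about 1.9 N | worn | between the rods, outer slot |
| Right (C) | about 6–8 N | grips | between the battens |

**Last checks:** The final top and side pictures, with the gripper open and clear, show each stand wholly between its pair. Each has its weight in its hole and at least 20 mm to spare at the lane ends. The spare weight and the other things in view look unmoved.

**What disagreed:**
- **Stand A:** it read 3–4 N while I was pressing down on the collar by about 4–5 N. With no downward load it read about 2 N, right at the stated worn limit but far below 5 N.
- **Stand C:** it first read 4–5.7 N while the collar was carrying part of the weight's load. Once I eased that off, it read 6–8 N.
- **Downward force:** the downward push on a collar briefly reached about 6 N. The collars may also have ridden a few tenths of a millimetre high at moments, but the weights stayed in.

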